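Tip a carved stone tile over against the board's edge and slide it on

ROBOT

A 6-joint arm with a two-finger parallel gripper is mounted at the origin on the work surface. World frame = base frame: x ahead of the robot, y to its left, z up, the work surface at z = 0. Lengths are in mm, angles in rad, forces in N, time in s.
With the tool pointing down it reaches from about 350 to 975 mm from the base axis. Payload 7.1 kg.
Tool frame: the origin (TCP) lies on the centre line of the jaws, within the pads' length; the fingertips stand 14 mm ahead of it and the grasp point (between the pads) lies 5 mm behind it; x points along the fingers, z is the direction in which the jaws open and shut, and the axes are right-handed (so a half turn about x gives the same grasp; the last joint's range is limited). The gripper opens to 88 mm and grips with 3 to 60 N. Pads are 20 mm wide; open, the fingers measure 115 mm over their backs; the gripper's body (75 mm by 178 mm) begins 61 mm behind the grasp point.
Start: joints at [1.181, 0.423, 1.63, -0, 1.089, -0.019], TCP at [226.444, 582.519, 236.675] pointing down, gripper open.
Joint ranges: [-3, 3], [-0.9, 2.11], [0.09, 2.58], [-1.31, 4.45], [0.11, 2.69], [-2.54, 2.54]. Speed limits (rad/s): [2.39, 2.39, 3.01, 3.14, 3.14, 3.14].

INTERFACE

Orientations are given as a rotation vector (axis times angle).
In Python, from workcell import ctrl gives the robot as it stands.
- The arm moves only by the tool servo_tool, never from a script. Its argument "plan" is a list that holds one entry, the list of rows, each a list of 7 numbers: the shift along the tool's x, y, z in cm, then the turn, a rotation vector about the tool's x, y, z in rad, then the finger opening in cm, from 0 to 8.78. A call has 1 to 8 rows; each row is the pose to reach, as a shift and turn from the pose commanded when the call began, along the tool's axes at that moment; what a row does not reach only later rows make up. A row lasts 1/12 s, in which the tool goes at most 41.7 mm and 7.16 degrees, less where a joint would pass 70% of its speed; a pose out of reach is approached as far as the arm can. A call with a gripper value outside its range is refused whole. The fingers move at their own pace and stop on an object; the grip force is fixed at half the most. Time passes only in rows, so rows that repeat a pose let the fingers close. It gives the time, the measured TCP pose, the force and the opening at its end, in the units of the state.
- ctrl.get_obs(): the state, without advancing time (a new reading comes with each control period).
- ctrl.get_image(name): name is "scene" or "side" or "wrist"; returns the picture (400x640x3 uint8, red, green, blue); there is no depth.
- ctrl.calibration(name): a dict with "K" (3x3 intrinsics, pixels), "view" (4x4, takes a point from world to camera coordinates). Camera axes: x right, y up, looking along -z (the intrinsics and any distortion apply to the point x, -y, -z); pixel columns grow to the right and rows downward; lengths in mm; the calibration is good to about 2 mm. A picture is of the moment at which its call begins: read the wrist's pose just before it. calibration takes no time and is no camera call; for the wrist camera it gives the pose at the moment of the call.
- ctrl.close_job(): hands the job in, once; it reports no verdict.
The state is a dict: "t": time; "qpos": joint angles; "qvel": joint speeds; "joint_torque": joint torques, N m; "ee_pos": TCP position; "orientation": TCP orientation; "ft_force": force on the tool from outside, world axes, zero at the start; "moment": the same for the moment, N m; "width": finger opening in mm.
Only numpy, scipy, OpenCV 4.12 (cv2) and the standard library are available. Lean on these libraries where they do the work, as an engineer would, in place of code of your own. Each camera call takes 0.05 s, during which the arm holds its last target.

TASK

Turn the square stone tile over without picking it up: with the fingertips, push it along the bench against the near edge of the wooden carving board, and keep pushing its near side up and forwards so that it tips up on its far edge there and flips over onto the board, then slide it on until all of it lies on the board. It must end flat with its raised carved side up; do not grasp or lift it clear, and leave the mallet, the chisel and the stone offcut where they are.

Things in the scene. Friction and masses are not known exactly. Their poses are not given: they have to be found in the camera images.
- tile: loose pale stone tile, 0.17 to 0.33 kg, on the bench between robot and board. Upper plate 84 x 84 x 7 mm; under it a raised carved field 62 x 62 mm, 9 mm high, bevelled out to the plate's rim (16 mm in all): the rim is 9 to 16 mm above the bench. Origin: centre of the carved face (on the bench at the start); z points to the plain back (up at the start, down at the end); x points at the board within 0.2 rad
- board: fixed wooden carving board 180 (x) x 260 (y) x 18 mm high, lying flat on the bench; origin at the centre of its underside, z up, x pointing away from the robot. Its near vertical side, 90 mm from the origin towards -x, is the 18 mm high edge to push against; board and tile turn together by up to 0.5 rad
- board_edge (a point): middle of the near top edge of the board, 18 mm above the bench; x points away from the robot square to that edge, y along it
- tile_far (a point): middle of the tile's rim that faces the board at the start (+x side, 42 mm from the centre, half-way through the 7 mm upper plate)
- tile_near (a point): middle of the tile's rim that faces the robot at the start (-x side). Stone grips bench and fingertip (friction about 0.5 or more), so a fingertip pressed on this rim, with the far rim against the board, pushed with about 10 N carries it up as it rises while the tile turns about its far rim at the foot of the board. Upright (84 mm high) it stands by itself: push its top on, past upright, until it falls; it lands 15 to 45 mm over the board's near edge
- tile_left (a point): middle of the tile's +y rim
- tile_right (a point): middle of the tile's -y rim
- mallet: bystander: wooden mallet standing on its head beside one end of the board (left or right), 80 mm across, 165 mm high; origin under its centre
- chisel: bystander: steel chisel 12 mm thick, 190 mm long, lying along the far part of the board; origin at its underside near the middle
- offcut: bystander: rough stone offcut 50 x 65 x 47 mm beside the other end of the board; origin under its centre
Things that resemble listed ones, but are neither listed nor needed, are in the scene too. Of the things that look like the tile, take the one that is farthest to the robot's left at the start.

How it is judged:
By the outcome, as a careful person would: the job done as asked, in the order asked, and still so for the second after the job is handed in, with the robot touching nothing.
It also fails if it takes over 64 s, if anything falls off the work surface, if the arm or the gripper's body presses on something with over 40 N, if the wrist force passes 120 N, or if a joint passes its speed limit or range.

## Working session

There is one attempt and no reset: what is moved stays moved. The work goes in short steps, Python scripts to look and compute and a tool call to move; the robot and the scene stay as the last step left them, time stands still between calls to the robot, and variables do not carry over. Pictures are saved under pics/ and viewed, and the job is handed in when it is done.

Besides the shell and the picture viewer there is one more tool, called after ">>>" by a JSON object that holds its "method" and its "body". servo_tool: Moves the arm, as the interface text tells. Its arguments: {"type":"object","properties":{"plan":{"type":"array","items":{"type":"array","items":{"type":"array","items":{"type":"number"}}}}},"required":["plan"]}

```bash
mkdir -p pics; ls
python3 - <<'E'
from workcell import ctrl
import cv2
o=ctrl.get_obs(); print({k:(v if not hasattr(v,'round') else v) for k,v in o.items()})
for n in ["scene","side","wrist"]:
    c=ctrl.calibration(n); print(n,c)
    im=ctrl.get_image(n); cv2.imwrite(f"pics/{n}0.png",im[:,:,::-1])
E
```

```text
pics
{'t': 0.0, 'qpos': array([ 1.18098353e+00,  4.23806770e-01,  1.63071643e+00, -3.63037152e-05,
        1.08855758e+00, -1.90002047e-02]), 'qvel': array([ 0.00107185, -0.00149557, -0.00058873, -0.00044373,  0.00099645,
        0.00161437]), 'joint_torque': array([-3.95662239e-03, -5.44628441e+01, -2.73676175e+01,  6.42719097e-02,
        2.27233936e-02, -1.32056816e-04]), 'ee_pos': array([226.26333753, 582.02819955, 235.91255668]), 'orientation': array([-0.93273199,  1.36336407,  0.93133943]), 'ft_force': array([-0.01216785, -0.39134839, -0.13188352]), 'moment': array([-0.00689138, -0.01931183, -0.02518262]), 'width': 87.90566934346525}
scene {'K': array([[420.9703977 ,   0.        , 321.04475475],
       [  0.        , 420.9703977 , 198.63046313],
       [  0.        ,   0.        ,   1.        ]]), 'view': array([[-8.05719714e-02,  9.96709496e-01,  8.85082106e-03,
        -1.95937516e+01],
       [-6.47061959e-01, -5.90573086e-02,  7.60146733e-01,
         3.43452226e+02],
       [ 7.58168173e-01,  5.55194912e-02,  6.49691163e-01,
        -1.45280448e+03],
       [ 0.00000000e+0
[... 397 characters left out ...]
58900e+02],
       [-4.24228249e-01, -6.20584026e-01,  6.59473926e-01,
        -5.43822196e+02],
       [ 0.00000000e+00,  0.00000000e+00,  0.00000000e+00,
         1.00000000e+00]])}
wrist {'K': array([[302.35151977,   0.        , 323.0961706 ],
       [  0.        , 302.35151977, 202.14445762],
       [  0.        ,   0.        ,   1.        ]]), 'view': array([[ 3.62159836e-01,  9.32115603e-01, -8.69799997e-04,
        -6.24318474e+02],
       [-8.95955766e-01,  3.47852769e-01, -2.76155238e-01,
         3.36252819e+01],
       [-2.57106044e-01,  1.00791638e-01,  9.61112651e-01,
        -3.90475963e+02],
       [ 0.00000000e+00,  0.00000000e+00,  0.00000000e+00,
         1.00000000e+00]])}
```

View pics/scene0.png

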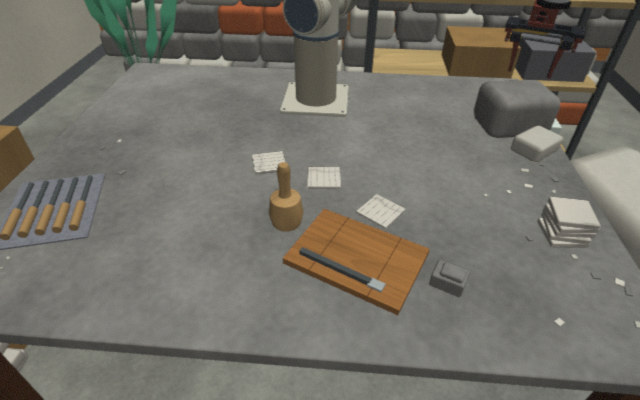

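View pics/side0.png

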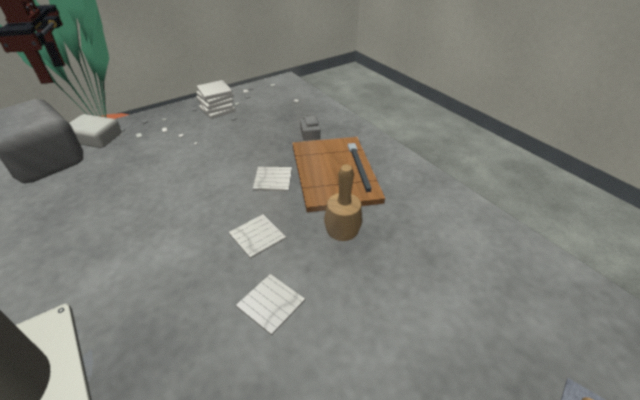

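View pics/wrist0.png

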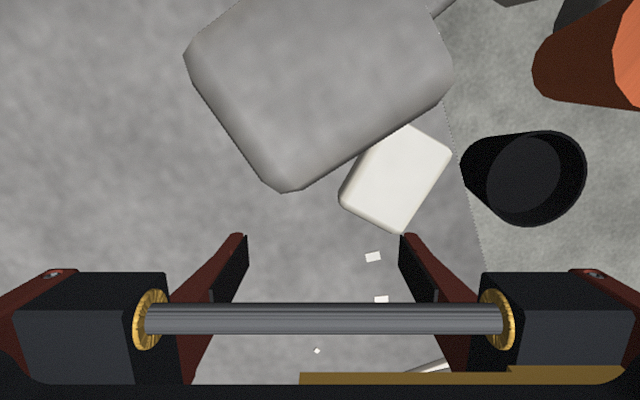

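The scene camera faces the robot, so image right is the robot's left. Tile look-alikes in the scene view are at (268,162), (323,177) and (381,210), plus a stack at (568,220). Of the single tiles, (381,210) is farthest left. It also lies between the robot and the board and is turned like the board. The stack isn't a loose tile on the bench. Next I'll measure it and confirm with an enlarged crop.

```bash
cat > h.py <<'E'
import numpy as np, cv2
from workcell import ctrl
def proj(n,P,c=None):
    c=c or ctrl.calibration(n); P=np.atleast_2d(P).astype(float)
    q=P@c['view'][:3,:3].T+c['view'][:3,3]; q=q*[1,-1,-1]
    r=q@c['K'].T; return r[:,:2]/r[:,2:]
def ray(n,uv,z,c=None):
    c=c or ctrl.calibration(n); uv=np.atleast_2d(uv).astype(float)
    d=np.c_[uv,np.ones(len(uv))]@np.linalg.inv(c['K']).T*[1,-1,-1]
    R=c['view'][:3,:3]; o=-R.T@c['view'][:3,3]; d=d@R
    return o+d*((z-o[2])/d[:,2])[:,None]
def tri(uvs):
    A=[];b=[]
    for n,uv in uvs:
        c=ctrl.calibration(n);R=c['view'][:3,:3];o=-R.T@c['view'][:3,3]
        d=(np.linalg.inv(c['K'])@[*uv,1]*[1,-1,-1])@R; d/=np.linalg.norm(d)
        M=np.eye(3)-np.outer(d,d);A.append(M);b.append(M@o)
    return np.linalg.lstsq(np.vstack(A),np.hstack(b),rcond=None)[0]
E
python3 - <<'E'
from h import *
S=cv2.imread('pics/scene0.png');D=cv2.imread('pics/side0.png')
a=cv2.resize(S[180:320,270:480],None,fx=3.6,fy=3.6,interpolation=cv2.INTER_CUBIC)
cv2.imwrite('pics/crop0.png',a)
def tiles(n,im,box):
    x0,y0,x1,y1=box
    hsv=cv2.cvtColor(im,cv2.COLOR_BGR2HSV)
    m=((hsv[...,2]>165)&(hsv[...,1]<50)).astype(np.uint8)
    m2=np.zeros_like(m);m2[y0:y1,x0:x1]=m[y0:y1,x0:x1]
    m2=cv2.morphologyEx(m2,cv2.MORPH_CLOSE,np.ones((5,5)))
    for c in cv2.findContours(m2,0,2)[0]:
        if cv2.contourArea(c)<300: continue
        h=cv2.convexHull(c); q=cv2.approxPolyN(h,4)[0]
        w=ray(n,q,16); print(n,q.tolist(),w.round(0)[:,:2].tolist(),'c',w.mean(0).round(1),'sides',np.linalg.norm(w-np.roll(w,1,0),axis=1).round(0))
tiles('scene',S,(240,140,420,240)); tiles('side',D,(220,150,315,340))
def board(n,im):
    hsv=cv2.cvtColor(im,cv2.COLOR_BGR2HSV)
    m=((hsv[...,0]<20)&(hsv[...,1]>110)).astype(np.uint8)
    b=(270,205,440,310) if n=='scene' else (285,130,390,215)
    print(n,[ (cv2.contourArea(c),cv2.boundingRect(c)) for c in cv2.findContours(m,0,2)[0] if cv2.contourArea(c)>300])
    cv2.imwrite(f'pics/m_{n}.png',m*255)
board('scene',S);board('side',D)
cv2.imwrite('pics/crop1.png',cv2.resize(D[120:260,220:400],None,fx=4,fy=4,interpolation=cv2.INTER_CUBIC))
E
```

```text
scene [[405, 208], [386, 227], [356, 210], [377, 194]] [[560.0, 266.0], [629.0, 218.0], [578.0, 149.0], [514.0, 200.0]] c [570.  208.2  16. ] sides [80. 84. 86. 82.]
scene [[339, 167], [341, 186], [308, 186], [308, 167]] [[410.0, 101.0], [490.0, 110.0], [498.0, 27.0], [417.0, 18.0]] c [453.7  63.9  16. ] sides [83. 81. 83. 81.]
scene [[286, 168], [255, 172], [252, 154], [282, 151]] [[427.0, -40.0], [452.0, -118.0], [371.0, -143.0], [349.0, -62.0]] c [399.8 -90.7  16. ] sides [82. 82. 85. 84.]
side [[304, 298], [271, 333], [235, 305], [270, 273]] [[448.0, -119.0], [369.0, -144.0], [344.0, -65.0], [425.0, -40.0]] c [396.6 -91.9  16. ] sides [83. 83. 83. 86.]
side [[285, 236], [250, 256], [228, 232], [262, 213]] [[495.0, 24.0], [413.0, 17.0], [404.0, 99.0], [488.0, 109.0]] c [450.2  62.2  16. ] sides [86. 82. 82. 85.]
side [[292, 167], [288, 189], [252, 187], [258, 167]] [[628.0, 213.0], [576.0, 146.0], [510.0, 200.0], [558.0, 261.0]] c [567.8 204.9  16. ] sides [84. 85. 85. 77.]
scene [(907.5, (0, 354, 42, 46)), (8236.5, (283, 209, 146, 105)), (1222.0, (270, 163, 32, 68)), (1275.0, (0, 126, 33, 63)), (477.5, (557, 102, 31, 23)), (2948.0, (444, 26, 77, 51)), (418.0, (528, 0, 31, 28)), (1830.0, (218, 0, 75, 36))]
side [(4057.0, (293, 138, 91, 73)), (761.0, (0, 34, 52, 48)), (545.0, (0, 0, 39, 23))]
```

View pics/crop0.png

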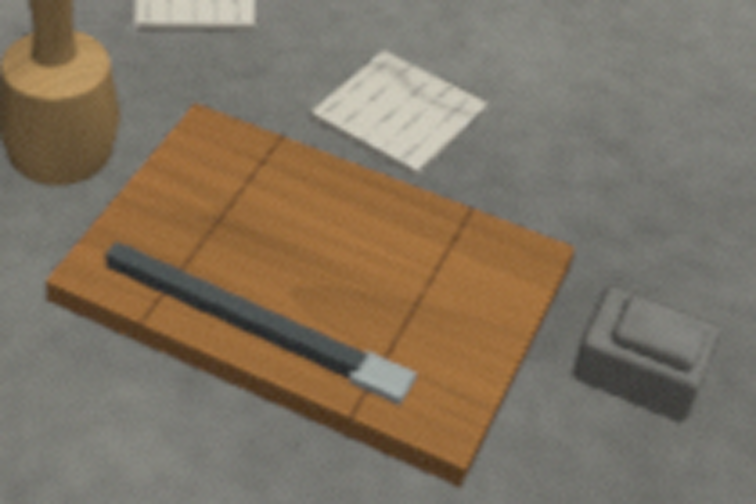

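View pics/crop1.png

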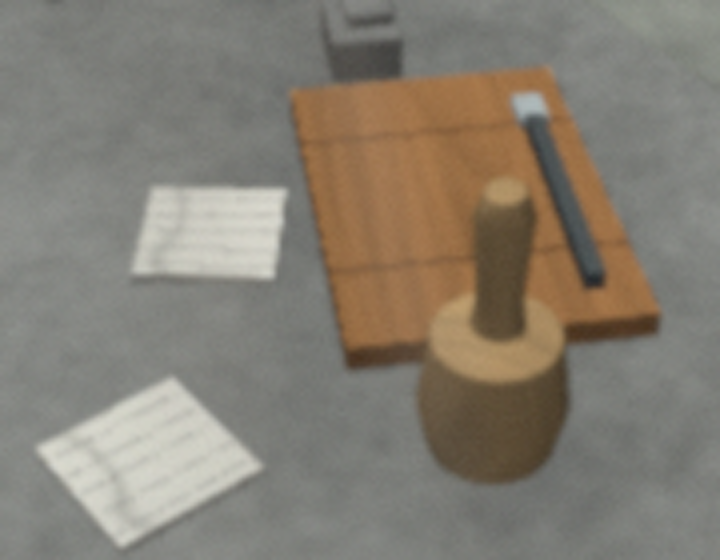

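Run:
```python
from h import *
s=ray('scene',[(325,208.6),(429.2,249.4),(399.2,310.6),(283.3,260.5)],18)
d=ray('side',[(306.5,208.8),(293.3,143),(357,137.5),(384.5,199.5)],18)
for w in (s,d):
    print(w.round(0)[:,:2].tolist(),np.linalg.norm(w-np.roll(w,1,0),axis=1).round(0)); e=w[1]-w[0]; e2=w[2]-w[3]
    print('edge mid',(w[0]+w[1])/2,'yaw',np.arctan2(-e[0],e[1]),np.arctan2(-e2[0],e2[1]), 'ctr',w.mean(0))
for t in ([[560,266],[629,218],[578,149],[514,200]],[[558,261],[628,213],[576,146],[510,200]]):
    t=np.array(t,float)
    for a,b in((0,1),(3,2)): e=t[b]-t[a]; print('tile yaw-ish',np.arctan2(e[1],e[0]))
    for a,b in((3,0),(2,1)): e=t[b]-t[a]; print('  other',np.arctan2(-e[0],e[1]))
# mallet/offcut/chisel
print('mallet foot',ray('scene',[(287,228)],0), ray('side',[(343,239)],0), 'chisel',ray('scene',[(300,255),(384,287)],24))
from scipy.spatial.transform import Rotation as R
print(R.from_rotvec(ctrl.get_obs()['orientation']).as_matrix().round(3))
```

```text
[[581.0, 76.0], [692.0, 307.0], [852.0, 234.0], [750.0, 2.0]] [184. 256. 176. 254.]
edge mid [636.51855348 191.60685256  18.        ] yaw -0.4441004724023373 -0.41398620031801875 ctr [718.76032415 154.72834078  18.        ]
[[574.0, 65.0], [685.0, 300.0], [844.0, 225.0], [735.0, -8.0]] [177. 261. 176. 258.]
edge mid [629.38785882 182.44383247  18.        ] yaw -0.4421081829491165 -0.4397166045789751 ctr [709.38230549 145.55774575  18.        ]
tile yaw-ish -0.6078019961139605
tile yaw-ish -0.6728325475937632
  other -0.6086893073274117
  other -0.636508215787951
tile yaw-ish -0.6010737544977494
tile yaw-ish -0.6857295109062863
  other -0.6666928262542713
  other -0.660009043055932
mallet foot [[636.17252847  -7.69306914   0.        ]] [[596.54071245 -37.42530929   0.        ]] chisel [[737.14080377  35.07809859  24.        ]
 [804.70397518 206.87371863  24.        ]]
[[-0.    -0.932  0.362]
 [-0.001  0.362  0.932]
 [-1.     0.    -0.001]]
```

The crops show the target tile, flat with its plain hatched back up, just short of the board (scene crop about (400,110)). The board's near edge runs from crop (198,103) to (573,250). Measured positions:
- **Board:** edge midpoint near (633,187), yaw −0.44, size 180x257, which checks out.
- **Tile:** centre near (569,206), yaw about −0.64, sides about 83.

I'll move behind the tile with the jaws along the edge.

```bash
cat >> h.py <<'E'
from scipy.spatial.transform import Rotation as Ro
YAW=-0.44; E0=np.array([633,187.,0]); N=np.array([np.cos(YAW),np.sin(YAW),0]); T=np.array([-N[1],N[0],0]); Z=np.array([0,0,1.])
def to(n,t,ztip,al):
    "TIP centre at (n,t) of the edge frame, height ztip; al=tips forward tilt -> shift cm & rotvec in tool axes"
    o=ctrl.get_obs(); R0=Ro.from_rotvec(o['orientation']).as_matrix()
    x=-Z*np.cos(al)+N*np.sin(al); z=T; y=np.cross(z,x); R1=np.c_[x,y,z]
    p=E0+n*N+t*T+ztip*Z-14*x
    return (R0.T@(p-o['ee_pos'])/10).round(2), Ro.from_matrix(R0.T@R1).as_rotvec().round(3)
def st():
    o=ctrl.get_obs(); R0=Ro.from_rotvec(o['orientation']).as_matrix(); tip=o['ee_pos']+14*R0[:,0]; f=o['ft_force']; d=tip-E0
    print('t',round(o['t'],2),'tip n,t,z',(d@N).round(1),(d@T).round(1),tip[2].round(1),'F n,t,z',(f@N).round(1),(f@T).round(1),f[2].round(1),'tilt',np.arcsin(R0[:,0]@N).round(3),'w',round(o['width'],1))
E
python3 -c "
from h import *
st();print(to(-165,-8,100,0.1),to(-165,-8,4,0.1))"
```

```text
t 0.15 tip n,t,z -536.3 184.3 222.1 F n,t,z 0.3 0.1 -0.2 tilt 0.0 w 87.7
(array([ 12.24, -35.57, -21.73]), array([ 0.069,  0.002, -0.1  ])) (array([ 21.84, -35.57, -21.72]), array([ 0.069,  0.002, -0.1  ]))
```

>>> {"method": "servo_tool", "body": {"plan": [[[1.2, -3.5, -2.1, 0.01, 0, -0.01, 4.5], [2.5, -7.0, -4.3, 0.02, 0, -0.02, 4.5], [4, -10.5, -6.5, 0.03, 0, -0.03, 4.5], [5, -14, -8.6, 0.04, 0, -0.04, 4.5], [6, -17.5, -10.7, 0.05, 0, -0.05, 4.5], [7.5, -21, -12.8, 0.06, 0, -0.07, 4.5], [8.5, -24.5, -15, 0.069, 0.002, -0.1, 4.5], [10, -28, -17.1, 0.069, 0.002, -0.1, 4.5]]]}}

```text
t: 0.82
ee_pos: [420.2, 327.6, 139.7]
orientation: [-0.941, 1.328, 0.803]
ft_force: [1.3, 0.2, -0.1]
width: 45.1
```

```bash
python3 -c "
from h import *
st();print(to(-165,-8,60,0.1),to(-150,-8,4,0.1))"
```

```text
t 0.82 tip n,t,z -251.0 36.6 125.7 F n,t,z 1.1 0.7 -0.1 tilt 0.101 w 45.1
(array([ 7.4 , -7.89, -4.47]), array([0.   , 0.002, 0.001])) (array([13.13, -8.82, -4.48]), array([0.   , 0.002, 0.001]))
```

>>> {"method": "servo_tool", "body": {"plan": [[[2, -3.5, -1.5, 0, 0, 0, 4.5], [4, -6, -3, 0, 0, 0, 4.5], [6, -7.5, -4.2, 0, 0, 0, 4.5], [7, -7.5, -4.2, 0, 0, 0, 4.5], [7, -7.5, -4.2, 0, 0, 0, 4.5], [7, -7.5, -4.2, 0, 0, 0, 4.5]]]}}

```text
t: 1.32
ee_pos: [475.3, 256.7, 77.4]
orientation: [-0.94, 1.33, 0.804]
ft_force: [-0.4, 0.4, -0.1]
width: 44.9
```

```bash
python3 -c "
from h import *
st();print(to(-160,-8,30,0.1),to(-140,-8,4,0.1))
c=ctrl.calibration('wrist');im=ctrl.get_image('wrist');cv2.imwrite('pics/wrist1.png',im[:,:,::-1])
im=ctrl.get_image('side')[:,:,::-1];cv2.imwrite('pics/side1.png',cv2.resize(im[120:260,220:400],None,fx=4,fy=4))
for d in (-42,42):
  for e in(-42,42):
    print(proj('wrist',E0-66*N-10*T+d*np.array([np.cos(.64),-np.sin(.64),0])+e*np.array([np.sin(.64),np.cos(.64),0])+16*Z,c))
"
```

```text
t 1.32 tip n,t,z -171.0 -4.1 63.5 F n,t,z -0.5 0.2 -0.1 tilt 0.099 w 44.9
(array([ 3.44, -0.76, -0.39]), array([-0.   ,  0.   , -0.001])) (array([ 6.22, -2.5 , -0.39]), array([-0.   ,  0.   , -0.001]))
[[274.55196233 279.82046912]]
[[376.36689106 296.77690209]]
[[261.40595449 356.25733016]]
[[352.36511399 369.63725355]]
```

View pics/wrist1.png

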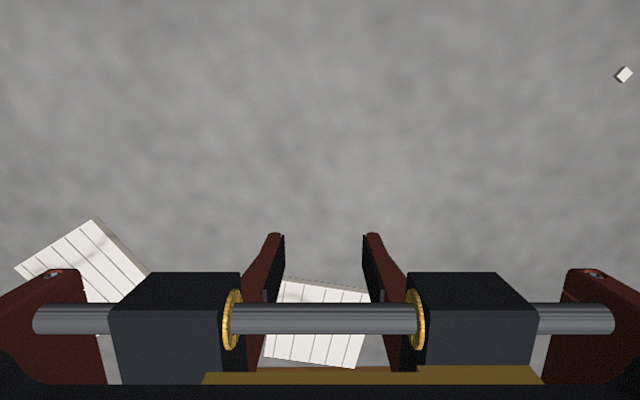

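View pics/side1.png

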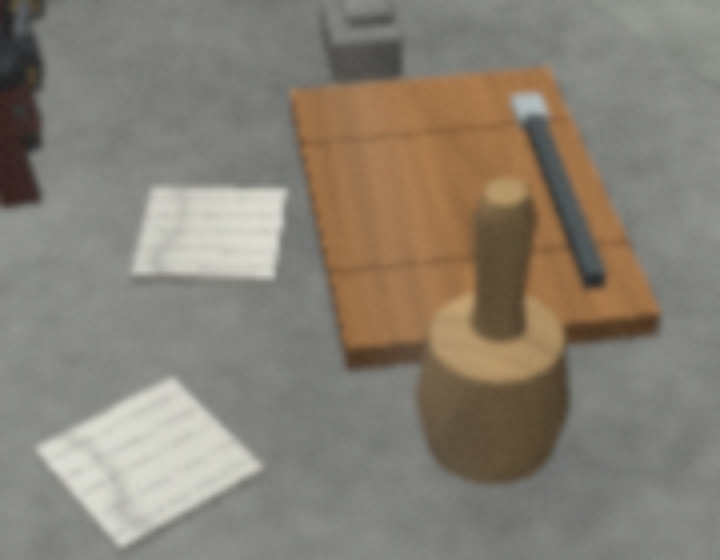

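The wrist view shows the tile between the fingers (corners near (285,276), (355,369)), within a few mm of the prediction. I'm lowering behind it.

>>> {"method": "servo_tool", "body": {"plan": [[[2, -0.8, -0.4, 0, 0, 0, 4.5], [4, -1.4, -0.4, 0, 0, 0, 4.5], [5.5, -2, -0.4, 0, 0, 0, 4.5], [6.1, -2.2, -0.4, 0, 0, 0, 4.5], [6.1, -2.2, -0.4, 0, 0, 0, 4.5], [6.1, -2.2, -0.4, 0, 0, 0, 4.5]]]}}

```text
t: 1.92
ee_pos: [499.3, 241.8, 19.9]
orientation: [-0.94, 1.328, 0.804]
ft_force: [-0.9, -0.1, 0.2]
width: 45.0
```

```bash
python3 -c "
from h import *
st();print(to(-120,-8,4,0.1),to(-100,-8,4,0.1))
"
```

```text
t 1.92 tip n,t,z -142.9 -7.4 5.9 F n,t,z -0.7 -0.5 0.2 tilt 0.1 w 45.0
(array([ 0.42, -2.26, -0.06]), array([0.001, 0.002, 0.   ])) (array([ 0.62, -4.25, -0.07]), array([0.001, 0.002, 0.   ]))
```

>>> {"method": "servo_tool", "body": {"plan": [[[0.35, 0, 0, 0, 0, 0, 4.5], [0.4, -0.7, 0, 0, 0, 0, 4.5], [0.45, -1.3, 0, 0, 0, 0, 4.5], [0.5, -1.9, 0, 0, 0, 0, 4.5], [0.55, -2.5, 0, 0, 0, 0, 4.5], [0.6, -3.1, 0, 0, 0, 0, 4.5], [0.65, -3.7, 0, 0, 0, 0, 4.5], [0.7, -4.2, 0, 0, 0, 0, 4.5]]]}}

```text
t: 2.58
ee_pos: [538.6, 222.5, 16.5]
orientation: [-0.939, 1.329, 0.803]
ft_force: [-1.3, -0.2, 0.6]
width: 44.7
```

```bash
python3 -c "
from h import *
st()
for n in('scene','side'):
  im=ctrl.get_image(n)[:,:,::-1]
  im=im[180:320,270:480] if n=='scene' else im[120:260,220:400]
  cv2.imwrite(f'pics/{n}2.png',cv2.resize(im,None,fx=3.6,fy=3.6,interpolation=2))
"
```

```text
t 2.58 tip n,t,z -99.2 -8.1 2.6 F n,t,z -1.1 -0.7 0.6 tilt 0.1 w 44.7
```

View pics/scene2.png

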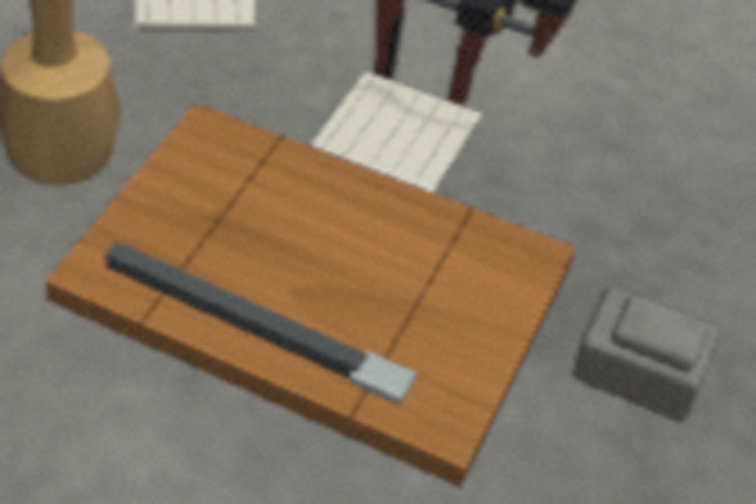

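View pics/side2.png

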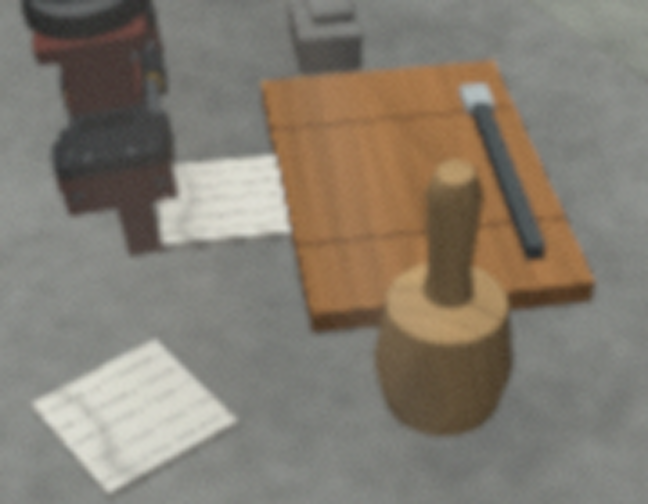

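Both views show the tile squared up to the edge (near corners at crop (368,73) and (480,117)), fingers centred and the far rim close to the board. I'll push gently until there's force.

>>> {"method": "servo_tool", "body": {"plan": [[[0.01, -0.1, 0, 0, 0, 0, 4.5], [0.02, -0.2, 0, 0, 0, 0, 4.5], [0.03, -0.3, 0, 0, 0, 0, 4.5], [0.04, -0.4, 0, 0, 0, 0, 4.5]]]}}

```text
t: 3.02
ee_pos: [540.4, 221.3, 16.3]
orientation: [-0.939, 1.331, 0.804]
ft_force: [-7.7, 5.0, 5.0]
width: 44.9
```

```bash
python3 -c "
from h import *
st()"
```

```text
t 3.02 tip n,t,z -97.0 -8.4 2.4 F n,t,z -9.1 1.3 5.0 tilt 0.098 w 44.9
```

Contact at about 9 N, with the far rim on the board. I'll start the lift along the tipping arc, keeping the push on.

>>> {"method": "servo_tool", "body": {"plan": [[[-0.1, -0.09, 0, 0, 0, 0, 4.5], [-0.3, -0.12, 0, 0, 0, 0, 4.5], [-0.5, -0.14, 0, 0, 0, 0, 4.5], [-0.7, -0.16, 0, 0, 0, 0, 4.5], [-0.9, -0.18, 0, 0, 0, 0, 4.5], [-1.1, -0.2, 0, 0, 0, 0, 4.5]]]}}

```text
t: 3.52
ee_pos: [540.3, 220.9, 27.0]
orientation: [-0.94, 1.332, 0.805]
ft_force: [-5.0, 2.8, -0.6]
width: 45.2
```

```bash
cat > look.py <<'E'
from h import *
import sys
st(); k=sys.argv[1]; 
n='scene'
im=ctrl.get_image(n)[:,:,::-1][150:290,290:450]
s=ctrl.get_image('side')[:,:,::-1][110:250,220:380]
cv2.imwrite(f'pics/both{k}.png',cv2.resize(np.hstack([im,s]),None,fx=2.5,fy=2.5,interpolation=2))
E
python3 look.py 3
```

```text
t 3.52 tip n,t,z -97.0 -8.9 13.0 F n,t,z -5.7 0.5 -0.6 tilt 0.097 w 45.2
```

View pics/both3.png

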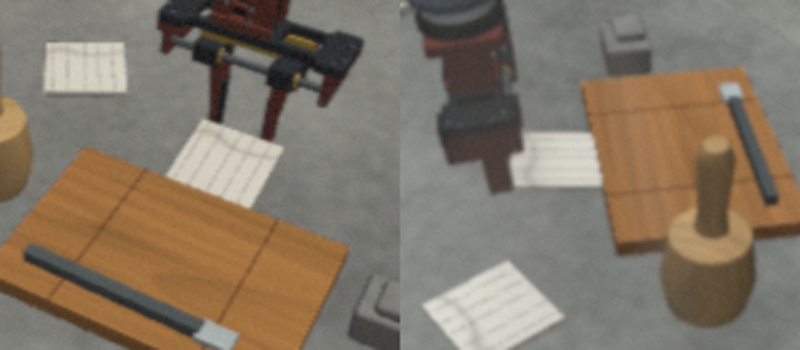

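```bash
python3 -c "
from h import *
for a,b in(((403.2,208.8),(265.2,162.8)),((390,232.4),(300,163.5))):
  p=tri([('scene',a),('side',b)]); print(p,(p-E0)@N,(p-E0)@T)
for a in range(0,31,10):
  a=np.radians(a); n=-84*np.cos(a); z=16+ (84-11)*np.sin(a)
  P=E0+n*N+33*T+z*Z; print(proj('scene',P),proj('side',P))
"
```

```text
[575.57451311 257.55111847  25.04309593] -82.00631043964147 39.37146061326296
[651.40467488 221.59538959  16.3676655 ] 1.916118471310592 39.13951364345382
[[399.84928969 210.81628696]] [[264.27836501 166.77915769]]
[[400.35176475 207.12106707]] [[264.33815236 162.60962402]]
[[400.43843218 204.09783702]] [[265.44569589 158.40048489]]
[[400.09351113 201.84997593]] [[267.59067648 154.28945656]]
```

The near corner triangulates at z≈25 and the far one at 16, so the tile is tipping without slip. I'm continuing along the arc.

>>> {"method": "servo_tool", "body": {"plan": [[[-0.25, -0.1, 0, 0, 0, 0, 4.5], [-0.5, -0.17, 0, 0, 0, 0, 4.5], [-0.8, -0.26, 0, 0, 0, 0, 4.5], [-1.1, -0.38, 0, 0, 0, 0, 4.5], [-1.4, -0.54, 0, 0, 0, 0, 4.5], [-1.7, -0.7, 0, 0, 0, 0, 4.5], [-1.9, -0.82, 0, 0, 0, 0, 4.5], [-2.1, -0.95, 0, 0, 0, 0, 4.5]]]}}

```text
t: 4.28
ee_pos: [544.4, 218.5, 48.5]
orientation: [-0.938, 1.336, 0.808]
ft_force: [-17.7, 12.2, 5.9]
width: 45.0
```

```bash
python3 look.py 4
```

```text
t 4.28 tip n,t,z -92.3 -9.3 34.6 F n,t,z -21.2 3.5 5.9 tilt 0.093 w 45.0
```

View pics/both4.png

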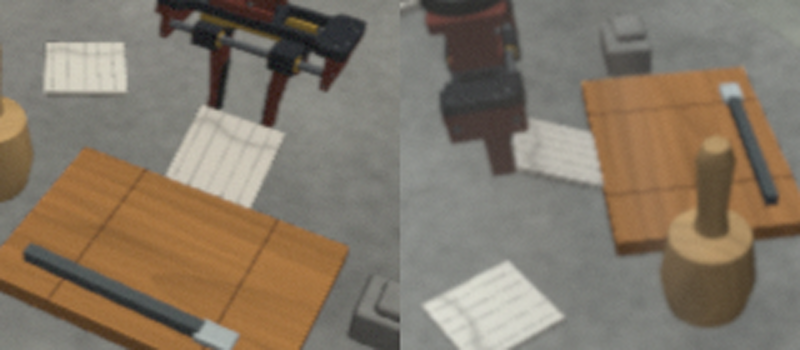

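Tipping is at about 25°, but the push is now 21 N, more than needed. I'll rise more before going forward.

>>> {"method": "servo_tool", "body": {"plan": [[[-0.2, 0, 0, 0, 0, 0, 4.5], [-0.4, 0, 0, 0, 0, 0, 4.5], [-0.6, -0.02, 0, 0, 0, 0, 4.5], [-0.8, -0.1, 0, 0, 0, 0, 4.5], [-1.0, -0.22, 0, 0, 0, 0, 4.5]]]}}

```text
t: 4.8
ee_pos: [549.4, 217.2, 59.6]
orientation: [-0.94, 1.33, 0.804]
ft_force: [-3.1, 1.7, 1.7]
width: 45.1
```

```bash
python3 look.py 5
```

```text
t 4.8 tip n,t,z -87.1 -8.3 45.7 F n,t,z -3.5 0.2 1.7 tilt 0.099 w 45.1
```

View pics/both5.png

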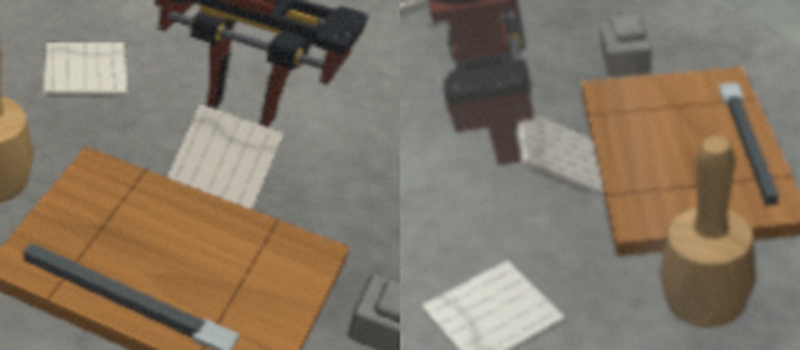

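>>> {"method": "servo_tool", "body": {"plan": [[[-0.22, -0.2, 0, 0, 0, 0, 4.5], [-0.45, -0.42, 0, 0, 0, 0, 4.5], [-0.67, -0.65, 0, 0, 0, 0, 4.5], [-0.9, -0.9, 0, 0, 0, 0, 4.5], [-1.1, -1.15, 0, 0, 0, 0, 4.5], [-1.3, -1.4, 0, 0, 0, 0, 4.5], [-1.47, -1.65, 0, 0, 0, 0, 4.5], [-1.61, -1.9, 0, 0, 0, 0, 4.5]]]}}

```text
t: 5.57
ee_pos: [566.3, 209.6, 77.9]
orientation: [-0.94, 1.328, 0.803]
ft_force: [-2.4, 0.9, 2.0]
width: 45.4
```

```bash
python3 look.py 6
```

```text
t 5.57 tip n,t,z -68.6 -7.9 64.0 F n,t,z -2.6 -0.2 2.0 tilt 0.101 w 45.4
```

View pics/both6.png

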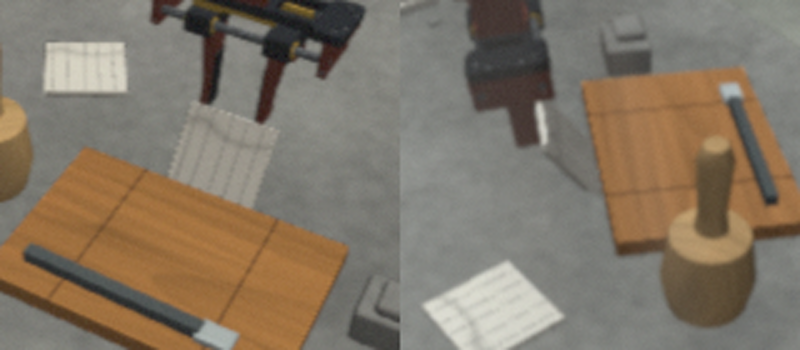

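>>> {"method": "servo_tool", "body": {"plan": [[[-0.16, -0.32, 0, 0, 0, 0, 4.5], [-0.31, -0.65, 0, 0, 0, 0, 4.5], [-0.45, -0.98, 0, 0, 0, 0, 4.5], [-0.58, -1.31, 0, 0, 0, 0, 4.5], [-0.7, -1.65, 0, 0, 0, 0, 4.5], [-0.8, -2.0, 0, 0, 0, 0, 4.5], [-0.88, -2.33, 0, 0, 0, 0, 4.5], [-0.95, -2.66, 0, 0, 0, 0, 4.5]]]}}

```text
t: 6.33
ee_pos: [589.3, 198.7, 89.9]
orientation: [-0.94, 1.328, 0.803]
ft_force: [-0.8, 0.1, 2.3]
width: 45.0
```

```bash
python3 look.py 7
```

```text
t 6.33 tip n,t,z -43.2 -8.0 75.9 F n,t,z -0.7 -0.3 2.3 tilt 0.1 w 45.0
```

View pics/both7.png

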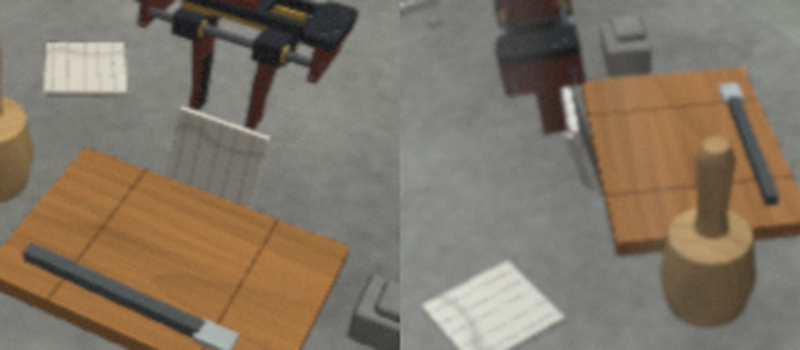

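It is nearly upright (side crop: the rim is at about (572,95)). I'll push the top on past upright.

>>> {"method": "servo_tool", "body": {"plan": [[[0, -0.35, 0, 0, 0, 0, 4.5], [0.0, -0.7, 0, 0, 0, 0, 4.5], [0.05, -1.05, 0, 0, 0, 0, 4.5], [0.1, -1.4, 0, 0, 0, 0, 4.5], [0.15, -1.75, 0, 0, 0, 0, 4.5], [0.2, -2.1, 0, 0, 0, 0, 4.5], [0.25, -2.45, 0, 0, 0, 0, 4.5], [0.3, -2.8, 0, 0, 0, 0, 4.5]]]}}

```text
t: 7.1
ee_pos: [615.1, 186.8, 90.1]
orientation: [-0.94, 1.328, 0.803]
ft_force: [-0.4, -0.4, 5.0]
width: 45.1
```

```bash
python3 look.py 8
```

```text
t 7.1 tip n,t,z -14.7 -7.8 76.1 F n,t,z -0.2 -0.5 5.0 tilt 0.101 w 45.1
```

View pics/both8.png

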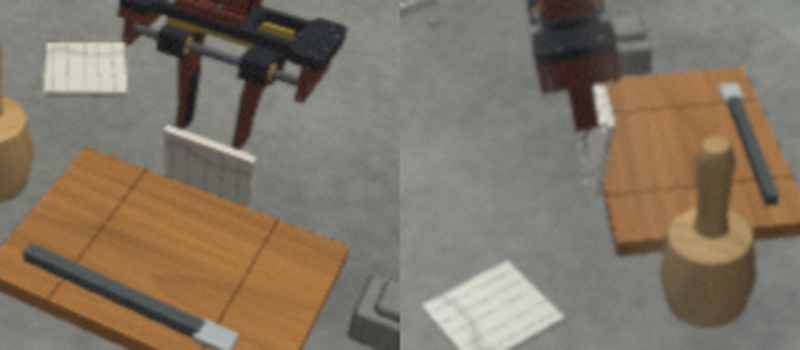

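The tile is about upright. The tip is pressing down slightly on the bevel (+5 N), so I'll raise it a little and push on.

>>> {"method": "servo_tool", "body": {"plan": [[[-0.3, -0.1, 0, 0, 0, 0, 4.5], [-0.3, -0.4, 0, 0, 0, 0, 4.5], [-0.25, -0.7, 0, 0, 0, 0, 4.5], [-0.2, -1.0, 0, 0, 0, 0, 4.5], [-0.15, -1.3, 0, 0, 0, 0, 4.5], [-0.1, -1.6, 0, 0, 0, 0, 4.5]]]}}

```text
t: 7.7
ee_pos: [628.7, 179.9, 91.8]
orientation: [-0.94, 1.329, 0.804]
ft_force: [0.2, -0.1, -0.1]
width: 45.1
```

```bash
python3 look.py 9
```

```text
t 7.7 tip n,t,z 0.5 -8.2 77.9 F n,t,z 0.2 0.0 -0.1 tilt 0.1 w 45.1
```

View pics/both9.png

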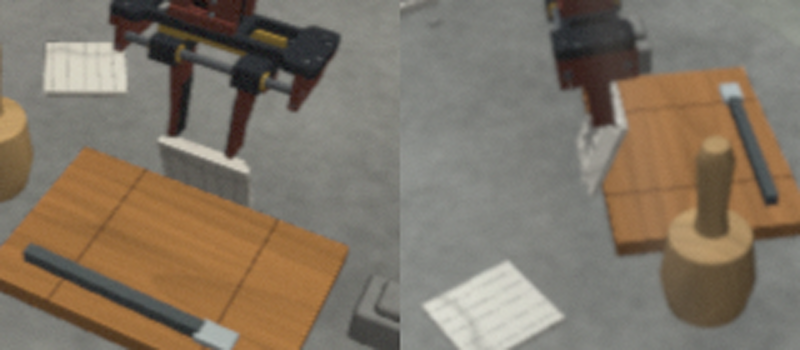

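Past upright, leaning over the board. I'll keep pushing.

>>> {"method": "servo_tool", "body": {"plan": [[[0.05, -0.3, 0, 0, 0, 0, 4.5], [0.1, -0.6, 0, 0, 0, 0, 4.5], [0.2, -0.9, 0, 0, 0, 0, 4.5], [0.3, -1.2, 0, 0, 0, 0, 4.5], [0.4, -1.5, 0, 0, 0, 0, 4.5], [0.5, -1.8, 0, 0, 0, 0, 4.5], [0.5, -1.8, 0, 0, 0, 0, 4.5]]]}}

```text
t: 8.38
ee_pos: [645.7, 172.0, 88.7]
orientation: [-0.94, 1.329, 0.803]
ft_force: [-0.2, 0.2, -0.7]
width: 45.0
```

```bash
python3 look.py 10
```

```text
t 8.38 tip n,t,z 19.3 -8.1 74.8 F n,t,z -0.2 0.1 -0.7 tilt 0.1 w 45.0
```

View pics/both10.png

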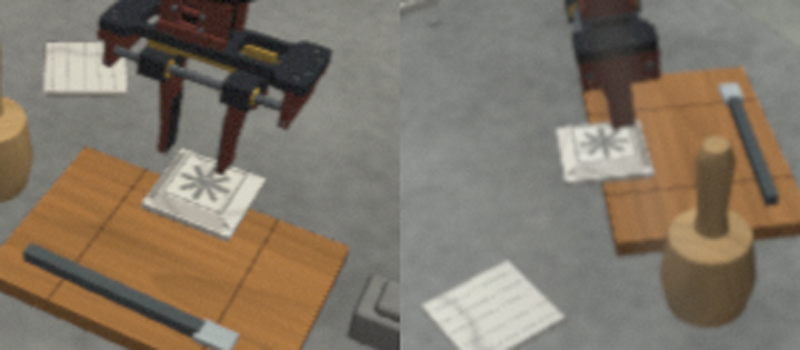

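It flipped, with the carved rosette up, overhanging the near edge. I'll lift the fingers clear and measure.

>>> {"method": "servo_tool", "body": {"plan": [[[-1.5, 0.5, 0, 0, 0, 0, 4.5], [-2, 3.5, 0, 0, 0, 0, 4.5], [-2, 7, 0, 0, 0, 0, 4.5], [-2, 10, 0, 0, 0, 0, 4.5], [-2, 10, 0, 0, 0, 0, 4.5]]]}}

```text
t: 8.9
ee_pos: [547.7, 216.3, 97.7]
orientation: [-0.941, 1.333, 0.807]
ft_force: [-0.5, -0.5, -0.0]
width: 45.2
```

```bash
cat > meas.py <<'E'
from h import *
import sys
st()
for n,b in(('scene',(300,170,440,300)),('side',(240,120,370,215))):
    im=ctrl.get_image(n)[:,:,::-1].copy(); x0,y0,x1,y1=b
    hsv=cv2.cvtColor(im,cv2.COLOR_BGR2HSV)
    m=((hsv[...,2]>125)&(hsv[...,1]<60)).astype(np.uint8); k=np.zeros_like(m);k[y0:y1,x0:x1]=m[y0:y1,x0:x1]
    k=cv2.morphologyEx(k,cv2.MORPH_OPEN,np.ones((3,3)))
    cs=cv2.findContours(k,0,2)[0]; c=max(cs,key=cv2.contourArea); h=cv2.convexHull(c)
    q=cv2.approxPolyN(h,4)[0]; print(n,cv2.contourArea(c),q.tolist())
    w=ray(n,q,24)-E0; print(np.c_[w@N,w@T].round(1).tolist())
    im=im[y0:y1,x0:x1]; cv2.imwrite(f'pics/{n}_{sys.argv[1]}.png',cv2.resize(im,None,fx=5,fy=5,interpolation=2))
E
python3 meas.py 11
```

```text
t 8.9 tip n,t,z -88.3 -9.8 83.8 F n,t,z -0.3 -0.6 -0.0 tilt 0.096 w 45.2
scene 5045.5 [[439, 170], [439, 212], [368, 252], [287, 170]]
[[-277.5, 64.6], [-117.6, 115.9], [79.8, 25.8], [-74.8, -279.2]]
side 1983.5 [[307, 214], [240, 214], [240, 159], [260, 155]]
[[-3.6, -158.3], [-143.7, -136.2], [-142.4, 64.3], [-91.9, 73.9]]
```

View pics/scene_11.png

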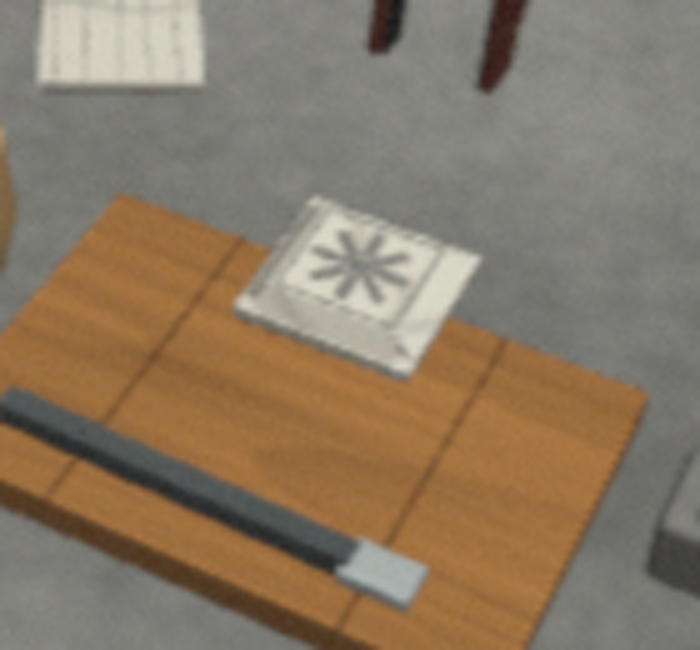

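View pics/side_11.png

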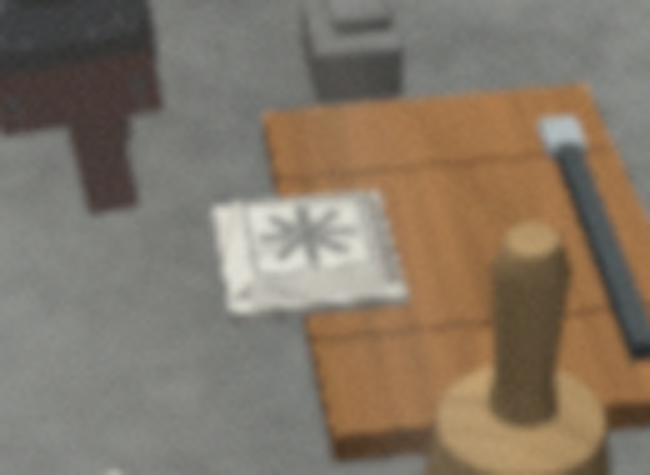

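```bash
cat > r.py <<'E'
from h import *
def show(n,q,z=25):
    w=ray(n,q,z)-E0; print(n,np.c_[w@N,w@T].round(1).tolist(),'mid',(w@N).mean().round(1),(w@T).mean().round(1))
E
python3 -c "
from r import *
sc=[(363.4,209.6),(396.2,221.2),(381.4,244.8),(347.2,230.6)];sd=[(286,182),(282.4,161),(315.6,158.4),(321,179.4)]
show('scene',sc);show('side',sd)
for a,b in zip(sc,sd):
  p=tri([('scene',a),('side',b)])-E0; print((p@N).round(1),(p@T).round(1),p[2].round(1))
show('scene',[(325,208.6),(429.2,249.4)],18);show('side',[(306.5,208.8),(293.3,143)],18)
print(to(-60,-5,20,0.1))
"
```

```text
scene [[-34.8, -39.6], [-36.9, 41.7], [47.5, 42.1], [46.2, -40.6]] mid 5.5 0.9
side [[-37.1, -46.0], [-37.9, 37.9], [45.6, 35.9], [45.0, -49.1]] mid 3.9 -5.3
-37.4 -41.1 21.7
-38.1 41.0 23.2
45.8 41.0 22.1
44.7 -42.7 21.3
scene [[0.7, -122.5], [1.7, 133.8]] mid 1.2 5.7
side [[-1.6, -136.0], [-1.1, 124.7]] mid -1.3 -5.7
(array([ 6.71, -1.71,  0.28]), array([ 0.002,  0.001, -0.   ]))
```

The tile is flat (plate top z≈22, nominal 25) with its centre about 4 mm over the edge. The near rim is at n≈−37, so it needs about 50 mm more. I'll lower behind it at rim height.

```bash
python3 -c "
from h import *
print(to(-75,-3,22,0.0))
"
```

```text
(array([ 6.37, -0.38,  0.48]), array([0.002, 0.001, 0.1  ]))
```

>>> {"method": "servo_tool", "body": {"plan": [[[1.5, 0, 0.2, 0, 0, 0.05, 4.5], [3.5, -0.1, 0.4, 0, 0, 0.1, 4.5], [5, -0.3, 0.5, 0, 0, 0.1, 4.5], [6.1, -0.4, 0.5, 0, 0, 0.1, 4.5], [6.3, -0.4, 0.5, 0, 0, 0.1, 4.5], [6.3, -0.4, 0.5, 0, 0, 0.1, 4.5]]]}}

```text
t: 9.5
ee_pos: [564.8, 215.2, 35.8]
orientation: [-0.878, 1.386, 0.88]
ft_force: [0.2, -1.2, 0.8]
width: 45.0
```

```bash
python3 -c "
from h import *
st();print(to(-40,-3,21,0.0))
"
```

```text
t 9.5 tip n,t,z -73.8 -3.6 21.8 F n,t,z 0.7 -1.0 0.8 tilt -0.001 w 45.0
(array([ 0.07, -3.37,  0.06]), array([-0.   ,  0.   , -0.001]))
```

>>> {"method": "servo_tool", "body": {"plan": [[[0.05, -1.0, 0, 0, 0, 0, 4.5], [0.05, -1.8, 0, 0, 0, 0, 4.5], [0.05, -2.4, 0, 0, 0, 0, 4.5], [0.05, -3.0, 0, 0, 0, 0, 4.5], [0.05, -3.5, 0, 0, 0, 0, 4.5], [0.05, -4.0, 0, 0, 0, 0, 4.5], [0.05, -4.5, 0, 0, 0, 0, 4.5], [0.05, -5.0, 0, 0, 0, 0, 4.5]]]}}

```text
t: 10.17
ee_pos: [610.3, 194.3, 36.1]
orientation: [-0.879, 1.385, 0.88]
ft_force: [-0.7, 1.4, 1.1]
width: 45.1
```

```bash
python3 look.py 12
```

```text
t 10.17 tip n,t,z -23.6 -3.1 22.1 F n,t,z -1.2 1.0 1.1 tilt -0.0 w 45.1
```

View pics/both12.png

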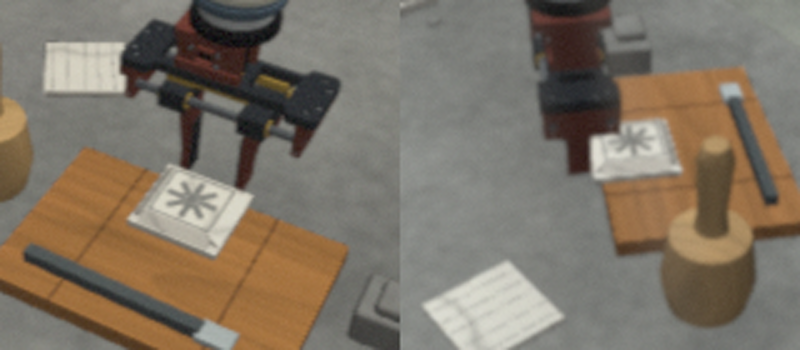

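It is sliding on flat and square. I'll push about 27 mm more.

>>> {"method": "servo_tool", "body": {"plan": [[[0, -0.5, 0, 0, 0, 0, 4.5], [0, -1.0, 0, 0, 0, 0, 4.5], [0, -1.5, 0, 0, 0, 0, 4.5], [0, -2.0, 0, 0, 0, 0, 4.5], [0, -2.4, 0, 0, 0, 0, 4.5], [0, -2.7, 0, 0, 0, 0, 4.5], [0, -2.7, 0, 0, 0, 0, 4.5]]]}}

```text
t: 10.85
ee_pos: [635.2, 182.6, 36.0]
orientation: [-0.879, 1.384, 0.879]
ft_force: [0.6, 0.5, -0.3]
width: 44.9
```

```bash
python3 -c "
from h import *
st()"
```

```text
t 10.85 tip n,t,z 3.9 -3.0 22.0 F n,t,z 0.3 0.7 -0.3 tilt 0.001 w 44.9
```

>>> {"method": "servo_tool", "body": {"plan": [[[0, 1, 0, 0, 0, 0, 4.5], [-0.5, 3, 0, 0, 0, 0, 4.5], [-3, 6.5, 0, 0, 0, 0, 4.5], [-6, 9.5, 0, 0, 0, 0, 4.5], [-8, 12, 0, 0, 0, 0, 4.5], [-8, 12, 0, 0, 0, 0, 4.5]]]}}

```text
t: 11.35
ee_pos: [522.8, 236.1, 119.5]
orientation: [-0.88, 1.381, 0.882]
ft_force: [0.0, 0.2, 0.2]
width: 44.8
```

```bash
python3 meas.py 13 | head -1
```

```text
t 11.35 tip n,t,z -120.6 -2.4 105.5 F n,t,z -0.0 0.2 0.2 tilt 0.001 w 44.8
```

View pics/scene_13.png

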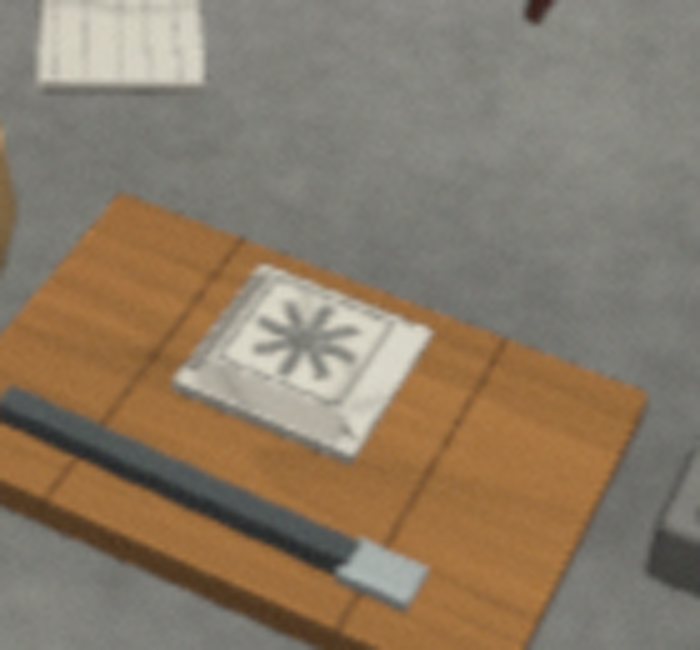

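View pics/side_13.png

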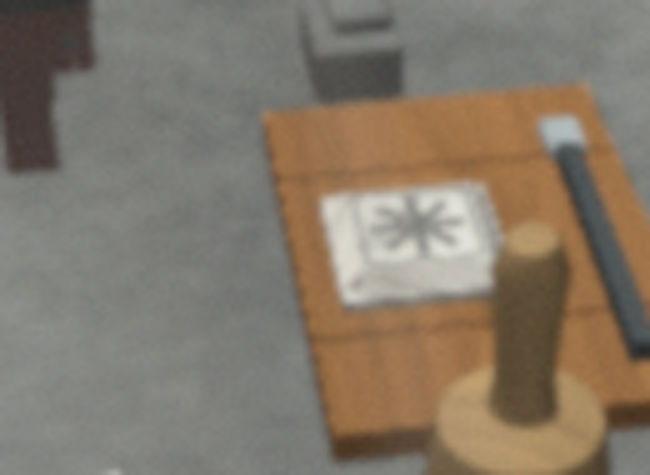

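```bash
python3 -c "
from r import *
show('scene',[(352.4,222.8),(386.6,235.6),(370.4,261.6),(335,246.4)]);show('side',[(309,181),(304.2,158.6)])
st(); ctrl.close_job()"
```

```text
scene [[18.1, -41.8], [16.4, 40.9], [102.2, 41.5], [101.6, -41.3]] mid 59.6 -0.2
side [[16.3, -50.6], [17.2, 39.5]] mid 16.8 -5.5
t 11.45 tip n,t,z -117.8 -2.5 103.1 F n,t,z 0.6 0.9 0.1 tilt 0.002 w 44.8
the job is handed in; nothing more can be done
```

The tile now lies on the board with its carved side up, and I handed the job in at 11.45 s.

**What I did:** I picked the leftmost of the three loose tiles. With two fingertips I pushed it square against the board's near edge and worked its near rim up and over past upright. It fell onto the board carved side up, and I slid it on with the fingertips. It was never grasped or lifted clear.

**Last checks:**
- **Tile:** both views show it with board visible around it. Its near rim is about 17 mm past the board's near edge; in the scene view its far rim is at about 102 mm and its centre at about 60 mm.
- **Bystanders:** the mallet, chisel and offcut show in the same places as in the earlier pictures. I judged that by eye and did not measure them.
- **Robot:** the fingertips ended about 100 mm up and clear of everything, with the wrist force near zero.

**What disagreed or ran high:**
- The two cameras disagreed by about 11 mm along the board's edge, but only by about 2.5 mm square to it, which is the direction that mattered.
- The plate's top measured about 22 mm high where 25 mm was expected. I put that down to calibration.
- The highest push I read was about 21 N, during the tipping.

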